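# Start the vacuum hold-down for a stone slab

### The arm

A 6-joint arm with a two-finger parallel gripper is mounted at the origin on the work surface. World frame = base frame: x ahead of the robot, y to its left, z up, the work surface at z = 0. Lengths are in m, angles in rad, forces in N, time in s.
With the tool pointing down it reaches from about 0.35 to 0.975 m from the base axis. Payload 7.1 kg.
Tool frame: the origin (TCP) lies midway between the tips of the shut fingers; the grasp point (between the pads) lies 19 mm behind it; y points along the fingers, z is the direction in which the jaws open and shut, and the axes are right-handed (so a half turn about y gives the same grasp; the last joint's range is limited). The gripper opens to 88 mm and grips with 3 to 60 N. Pads are 20 mm wide; open, the fingers measure 115 mm over their backs; the gripper's body (75 mm by 178 mm) begins 61 mm behind the grasp point.
Start: joints at [1.325, 0.423, 1.63, -0, 1.089, -0.019], TCP at [0.141, 0.609, 0.223] pointing down, gripper open.
Joint ranges: [-3, 3], [-0.9, 2.11], [0.09, 2.58], [-1.31, 4.45], [0.11, 2.69], [-2.54, 2.54]. Speed limits (rad/s): [2.39, 2.39, 3.01, 3.14, 3.14, 3.14].

### API

Orientations are given as [roll, pitch, yaw] about the fixed x, y, z axes, in that order (R = Rz(yaw) Ry(pitch) Rx(roll)).
In Python, from cell import * gives the robot as it stands. The module is installed in compiled form; this text tells all that it offers.
- The arm moves only by the tool play_rows, never from a script. Its argument "steps" is text: rows parted by semicolons, each of 7 numbers parted by spaces: the gripper's target within -1 to 1 (shut at 1, half-way at 0, fully open at -1), then the shift along the tool's x, y, z in mm, then the turn, a rotation vector about the tool's x, y, z in degrees. In form: grip tx ty tz ax ay az; .... A call has 1 to 12 rows; each row shifts and turns the commanded pose from where the row before left it, along the tool's axes as they then stand; what a row does not reach is not made up. A row lasts 1/10 s, in which the tool goes at most 50 mm and 8.59 degrees, less where a joint would pass 70% of its speed; a pose out of reach is approached as far as the arm can. A call with a gripper value outside its range is refused whole. The fingers move at their own pace and stop on an object; "grip_force" is the grip in N (left out, the last holds). Time passes only in rows, so rows that do not move let the fingers close. It gives the time, the measured TCP pose, the force and the opening at its end, in the units of the state.
- get_state(): the state, without advancing time (a new reading comes with each control period).
- camera(name): name is "side" or "top" or "wrist"; returns a dict with "pixels" (420x560x3 uint8, red, green, blue), "fx", "fy", "cx", "cy" (pixels), "k1" (the pictures are not rectified: a ray, as slopes to the right and down, at radius r is drawn at 1 + k1 r^2 times it, then the intrinsics apply), "R" (3x3) and "t" (3): a world point X has camera coordinates R X + t. Camera axes: x right, y down, z forward; pixel columns grow to the right and rows downward; lengths in m; the calibration is good to about 2 mm. A picture is of the moment at which its call begins. There is no depth.
- close_job(): hands the job in, once; it reports no verdict.
The state is a dict: "time": time; "joint_pos": joint angles; "joint_vel": joint speeds; "joint_efforts": joint torques, N m; "eef_pos": TCP position; "ee_rot": TCP orientation; "ft_force": force on the tool from outside, world axes, zero at the start; "wrist_torque": the same for the moment, N m; "opening": finger opening in m.
Only numpy, scipy, OpenCV 4.12 (cv2) and the standard library are available. Lean on these libraries where they do the work, as an engineer would, in place of code of your own. Each camera call takes 0.05 s, during which the arm holds its last target.

### The job

Start the vacuum hold-down for the slab, in this order: press down the raised end of the rocker until it is fully over, push the square plunger fully in (it stays in), then press the big mushroom button fully down and finish with your fingertips still holding it down. Do not press the round plunger beside the square one, and press none before its turn. Nothing is to be picked up: leave the control boxes, the stones and the tools where they are.

Things in the scene. Friction and masses are not known exactly. Their poses are not given: they have to be found in the camera images.
- rocker_box: Grey control box, 110 (x) x 80 (y) x 50 mm tall, about 2 kg, loose on the table on rubber feet; carries the black rocker paddle on top, its pivot 62 mm above the table. Origin: centre of the underside; x runs along the paddle, z up. Any yaw.
- rocker (a joint): Rocker paddle (72 mm along the box's x, 36 mm wide, 8 mm thick): angle in rad, 0 = off, with the end towards the box's -x raised; 0.36 = fully over (on), that end down. Needs about 2 N at the press point and stays where it is left; starts near 0.
- rocker_press (a point): Point on the paddle's upper face, 26 mm from the pivot towards its raised (-x) end, where to press; it moves with the paddle, from about 71 mm above the table when off to about 61 mm when on (9 to 10 mm down).
- valve_box: Grey oblong valve box, 70 (x) x 160 (y) x 55 mm tall, about 2.2 kg, loose on rubber feet; two black plungers stand up from its top, 84 mm apart: square at y = +42 mm, round at y = -42 mm. Origin: centre of the underside, z up. Any yaw. Two small brass hose stubs on the +x side.
- square_plunger (a joint): Travel in m of the square (hold) plunger: 0 = out, 0.009 = fully in. Moves straight down against about 4 N of friction and stays where it is left; starts within 1.5 mm of out.
- square_top (a point): Centre of the upper face of the square plunger (26 x 26 mm); 72 mm above the table when out, 63 mm fully in. Moves with it.
- round_plunger (a joint): Travel in m of the round (release) plunger: 0 = out, 0.009 = in; springs back out. Must not be pressed.
- round_top (a point): Centre of the upper face of the round plunger (26 mm across), 72 mm above the table when out.
- mushroom_box: Grey square control box, 100 x 100 x 50 mm tall, about 2 kg, loose on rubber feet, with a black mushroom button (64 mm across) in the middle. Origin: centre of the underside, z up. Any yaw.
- mushroom (a joint): Travel in m of the mushroom button: 0 = up, 0.010 = fully down on its stop. A spring pushes it back: about 2.8 N to start it moving, 6.3 N fully down.
- mushroom_top (a point): Top centre of the slightly domed mushroom button, 85 mm above the table when up, 75 mm fully down. Moves with it.
- stone_a: Bystander, to be left alone: flat beige stone piece about 85 x 50 x 18 mm lying near the robot. Origin: underside, middle.
- stone_b: Bystander, to be left alone: flat brown stone piece about 60 x 50 x 22 mm lying near the robot. Origin: underside, middle.
- stone_c: Bystander, to be left alone: flat pale stone piece about 75 x 55 x 16 mm at the far right. Origin: underside, middle.
- jar: Bystander, to be left alone: white plastic screw jar, 60 mm across, 85 mm tall, far left of the middle. Origin: underside, middle.
- scraper: Bystander, to be left alone: flat scraper with a handle, 170 mm long, lying far right. Origin: underside.
- weight: Bystander, to be left alone: steel knobbed weight, 64 mm across, 74 mm tall, far left. Origin: underside, middle.
- brush: Bystander, to be left alone: hand brush, 160 mm long, lying near left. Origin: underside.
Things that resemble listed ones, but are neither listed nor needed, are in the scene too. Leave any green look-alike of the rocker_box alone.

How it is judged:
By the outcome, as a careful person would: the job done as asked, in the order asked, and still so for the second after the job is handed in, while the arm keeps its last pose, push and grip.
It also fails if it takes over 42 s, if anything falls off the work surface, if the arm or the gripper's body presses on something with over 40 N, if the wrist force passes 120 N, or if a joint passes its speed limit or range.

## Working session

There is one attempt and no reset: what is moved stays moved. The work goes in short steps, Python scripts to look and compute and a tool call to move; the robot and the scene stay as the last step left them, time stands still between calls to the robot, and variables do not carry over. Pictures are saved under pics/ and viewed, and the job is handed in when it is done.

Besides the shell and the picture viewer there is one more tool, called in YAML: its name, and indented under it one key for each argument. play_rows: Moves the arm, as the interface text tells. Its arguments: {"type":"object","properties":{"steps":{"type":"string"},"grip_force":{"type":"number"}},"required":["steps"]}

```bash
mkdir -p pics; ls; python3 - <<'E'
from cell import *
import cv2
s=get_state()
for k,v in s.items(): print(k,v)
for n in ("top","side","wrist"):
    c=camera(n); cv2.imwrite(f"pics/{n}0.png",c["pixels"][:,:,::-1])
    print(n,c["fx"],c["fy"],c["cx"],c["cy"],c["k1"],c["R"],c["t"])
E
```

```text
pics
time 0.0
joint_pos [ 1.32499626e+00  4.23807191e-01  1.63066769e+00  1.43992836e-05
  1.08856286e+00 -1.89855791e-02]
joint_vel [-0.0009492   0.00058772  0.00059808 -0.00029144 -0.00116419 -0.00059479]
joint_efforts [ 1.20766625e-03 -5.44623685e+01 -2.73671722e+01  6.44246070e-02
  2.26388482e-02 -1.23267059e-04]
eef_pos [0.14037966 0.60848536 0.22193146]
ee_rot [-1.57224091e+00  4.01793988e-05 -2.26821199e-01]
ft_force [1.39758698 0.12813835 0.13447437]
wrist_torque [ 0.02781032 -0.01499723 -0.00094193]
opening 0.08732291459677417
top 454.03149486728256 454.03149486728256 286.39058940271684 207.7202844666457 -0.09397689174242262 [[ 0.0117476  -0.99960254 -0.02562716]
 [-0.98717004 -0.00751244 -0.15949567]
 [ 0.15923976  0.02717205 -0.98686594]] [0.04354897 0.48638712 1.11897886]
side 411.92987810017877 411.92987810017877 280.4623205550915 211.59750943955893 0.023810258346933826 [[ 0.78753524 -0.61596254  0.0194522 ]
 [-0.34702105 -0.46932417 -0.81197981]
 [ 0.50927854  0.63271239 -0.58336129]] [-0.35316655  0.22976462  0.8335333 ]
wrist 378.45756318185 378.45756318185 283.8392752356857 198.7558554516251 -0.06116078225842218 [[ 0.22557987  0.97422385 -0.00127112]
 [ 0.94214185 -0.21781889  0.25480121]
 [ 0.24795654 -0.0586756  -0.96699262]] [-0.62446894 -0.02993506  0.38959693]
```

View pics/top0.png

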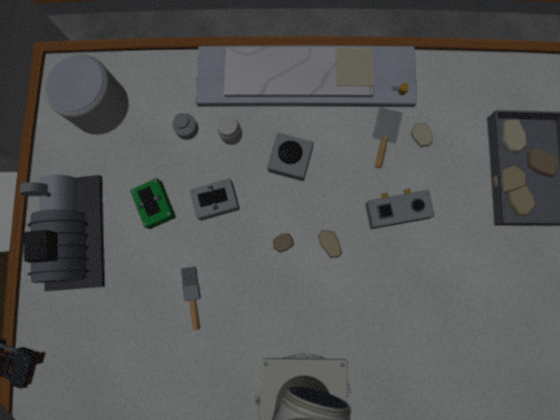

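View pics/side0.png

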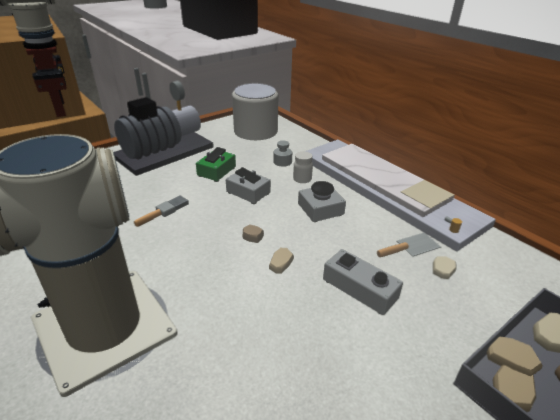

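View pics/wrist0.png

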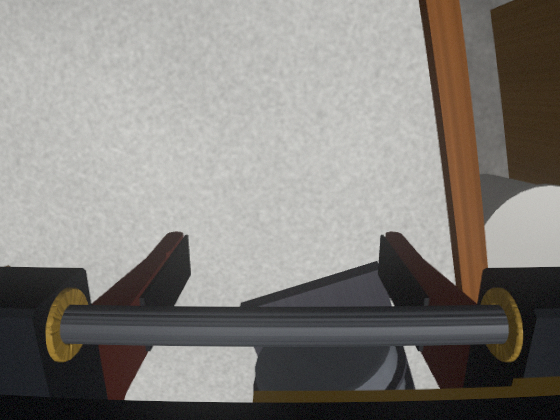

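The top view shows the green look-alike rocker at (152,202), the grey rocker box at (214,198), the mushroom box at (290,153), and the valve box at (400,208) with the square plunger at (385,211) and the round one at (418,205). The side view agrees. Next I'll take close crops.

```bash
cat > h.py <<'E'
from cell import *
import numpy as np, cv2
def ray(c,u,v):
    K=np.array([[c["fx"],0,c["cx"]],[0,c["fy"],c["cy"]],[0,0,1]])
    d=np.array([c["k1"],0,0,0,0.])
    p=cv2.undistortPoints(np.array([[[u,v]]],float),K,d)[0,0]
    R=np.array(c["R"]);t=np.array(c["t"])
    return -R.T@t, R.T@np.array([p[0],p[1],1])
def onz(c,u,v,z):
    o,d=ray(c,u,v); return o+d*(z-o[2])/d[2]
def tri(c1,p1,c2,p2):
    o1,d1=ray(c1,*p1);o2,d2=ray(c2,*p2)
    A=np.stack([d1,-d2],1);s=np.linalg.lstsq(A,o2-o1,rcond=None)[0]
    a=o1+s[0]*d1;b=o2+s[1]*d2
    return (a+b)/2,np.linalg.norm(a-b)
def proj(c,X):
    K=np.array([[c["fx"],0,c["cx"]],[0,c["fy"],c["cy"]],[0,0,1]])
    return cv2.projectPoints(np.array([X],float),cv2.Rodrigues(np.array(c["R"]))[0],np.array(c["t"]),K,np.array([c["k1"],0,0,0,0.]))[0][0,0]
def crop(c,u0,v0,w,h,f):
    im=c["pixels"][v0:v0+h,u0:u0+w,::-1].astype(np.float32)
    im=np.clip(255*(im/255)**0.5,0,255).astype(np.uint8)
    return cv2.resize(im,None,fx=f,fy=f,interpolation=cv2.INTER_CUBIC)
E
python3 - <<'E'
from h import *
t=camera("top");s=camera("side")
import pickle;pickle.dump((t,s),open("c0.pkl","wb"))
a=crop(t,125,170,120,65,6);b=crop(s,190,140,120,65,6)
cv2.imwrite("pics/rock.png",np.vstack([a[:300],b[:300]]))
a=crop(t,360,175,80,60,6);b=crop(s,315,240,95,70,6)
cv2.imwrite("pics/valve.png",np.hstack([cv2.resize(a,(400,300)),cv2.resize(b,(400,300))]))
a=crop(t,260,125,60,60,6);b=crop(s,290,170,60,60,6)
cv2.imwrite("pics/mush.png",np.hstack([a,b]))
E
```

```text
(no output)
```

View pics/rock.png

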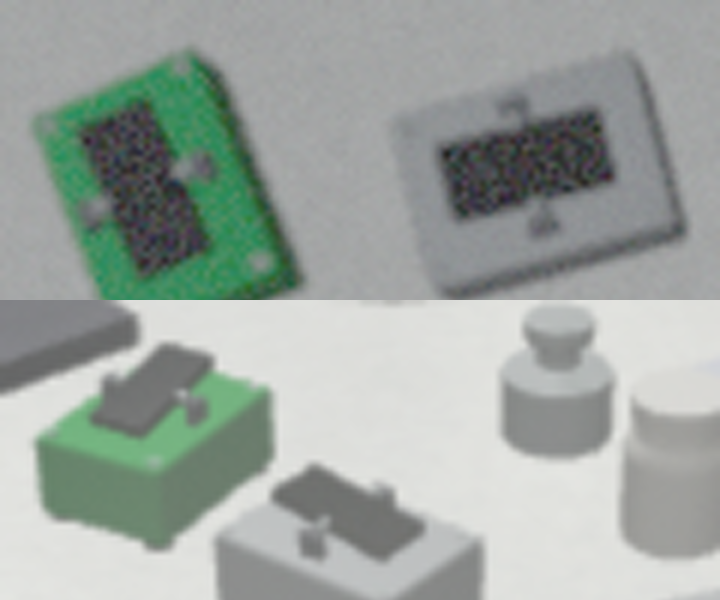

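View pics/valve.png

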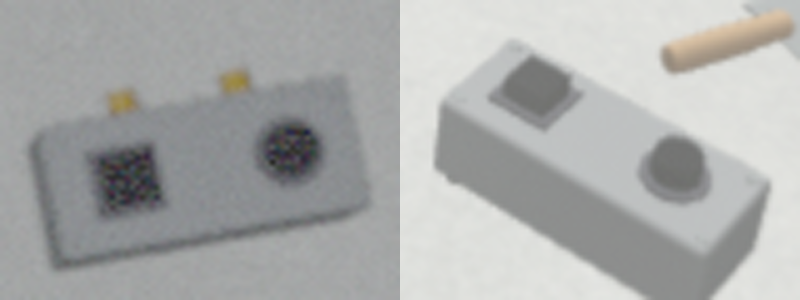

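View pics/mush.png

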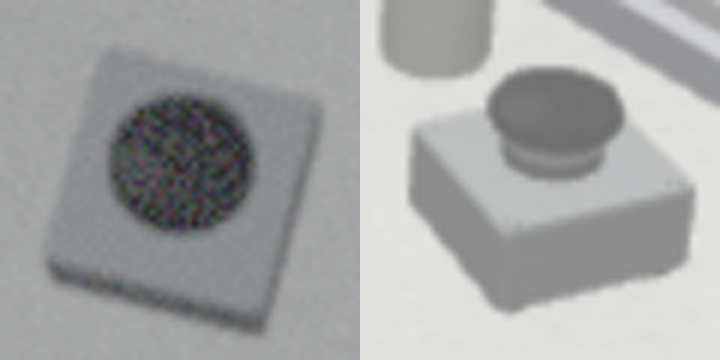

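```bash
python3 - <<'E'
from h import *
import pickle;t,s=pickle.load(open("c0.pkl","rb"))
T=lambda u,v:(u/6+125-.4,v/6+170-.4)
S=lambda u,v:(u/6+190-.4,(v-300)/6+140-.4)
P=[]
for n,a,b in [("Lfar",(437,148),(315,464)),("Lnear",(458,220),(272,492)),("Rfar",(600,108),(425,525)),("Rnear",(612,180),(385,560))]:
    p,e=tri(t,T(*a),s,S(*b));P.append(p);print(n,p.round(4),round(e,4))
P=np.array(P);print("mean",P.mean(0),"len",np.linalg.norm(P[:2].mean(0)-P[2:].mean(0)),"wid",np.linalg.norm(P[0]-P[1]))
# masks in top
g=cv2.cvtColor(t["pixels"],cv2.COLOR_RGB2GRAY)
def blob(c,x0,y0,x1,y1,th):
    g=cv2.GaussianBlur(cv2.cvtColor(c["pixels"],cv2.COLOR_RGB2GRAY),(0,0),1)
    m=np.zeros_like(g);m[y0:y1,x0:x1]=(g[y0:y1,x0:x1]<th)*255
    cs=max(cv2.findContours(m,cv2.RETR_EXTERNAL,cv2.CHAIN_APPROX_NONE)[0],key=cv2.contourArea)
    M=cv2.moments(cs);return (M["m10"]/M["m00"],M["m01"]/M["m00"]),M["m00"],cv2.minAreaRect(cs)
for n,b,z in [("rock",(190,182,236,212),.066),("sq",(374,200,397,223),.0715),("rd",(408,195,430,216),.0715),("mush",(270,135,310,170),.08)]:
    for th in (50,):
        c,a,r=blob(t,*b,th);print(n,th,np.round(c,1),a,r,onz(t,*c,z).round(4))
# green one for scale
# valve side: plungers
print([g[y,x] for x,y in [(214,198),(385,211),(205,215),(400,215)]])
V=lambda u,v:(u/400*95+315-.4,v/300*70+240-.4)
for n,b,a in [("sq",(540,78),(385,211)),("rd",(678,153),(418.2,205.3))]:
    print(n,V(b[0]-400,b[1]),tri(t,a,s,V(b[0]-400,b[1])))
print("mush",tri(t,(290.2,152),s,(290+195/6-.4,170+105/6-.4)))
E
```

```text
Lfar [0.5139 0.2718 0.0699] 0.0006
Lnear [0.483  0.262  0.0691] 0.0006
Rfar [0.5332 0.2051 0.0602] 0.0002
Rnear [0.5043 0.1996 0.0535] 0.0021
mean [0.50862197 0.23461173 0.06320132] len 0.06884970975974243 wid 0.032451063299383416
rock 50 [212.2 196.9] 339.5 ((212.11767578125, 196.47061157226562), (14.55213737487793, 28.134132385253906), 75.96376037597656) [0.5078 0.2349 0.066 ]
sq 50 [385.1 210.5] 142.0 ((385.09613037109375, 210.48077392578125), (12.74754810333252, 12.94366455078125), 78.69007110595703) [ 0.4756 -0.197   0.0715]
rd 50 [417.6 204.9] 111.0 ((418.0, 205.0), (12.0, 12.0), 90.0) [ 0.4904 -0.2785  0.0715]
mush 50 [289.8 152. ] 422.5 ((290.0, 152.0), (22.0, 24.0), 90.0) [0.6215 0.0402 0.08  ]
[np.uint8(20), np.uint8(10), np.uint8(74), np.uint8(75)]
sq (347.85, 257.8) (array([ 0.47690976, -0.19910524,  0.06809704]), np.float64(0.004927066641730796))
rd (380.625, 275.3) (array([ 0.49069761, -0.28130274,  0.07132662]), np.float64(0.0033651900415103964))
mush (array([0.62227936, 0.03928564, 0.07707065]), np.float64(3.245837076279244e-05))
```

The side view triangulates the grey paddle's left (+y) end at about 70 mm and its right end at about 57 mm, so the left end is the raised one. Its centre sits at about 0.508, 0.235. The valve plungers come out 83 mm apart (84 mm given), and the mushroom centre is at about 0.622, 0.040. Candidates were the green rocker (152,202) against the grey rocker (212,197), and the square plunger (385,211) against the round one (418,205). The crops confirm the grey rocker and the square plunger.

```bash
cat >> h.py <<'E'
from scipy.spatial.transform import Rotation as Ro
def delta(X):
    s=get_state();R=Ro.from_euler("xyz",s["ee_rot"]).as_matrix()
    return (R.T@(np.array(X)-s["eef_pos"])*1000).round(1)
E
python3 - <<'E'
from h import *
import pickle;t,s=pickle.load(open("c0.pkl","rb"))
print("pump base corner",onz(t,103,178,0),onz(t,103,287,0))
print(delta((.24,.36,.22)))
E
```

```text
pump base corner [0.57106526 0.55343343 0.        ] [0.2763806  0.53175791 0.        ]
[ 152.9    2.5 -220. ]
```

play_rows:
  steps: "1 19 0 -28 0 0 0;1 19 0 -28 0 0 0;1 19 0 -28 0 0 0;1 19 0 -28 0 0 0;1 19 0 -28 0 0 0;1 19 0 -27 0 0 0;1 19 0 -27 0 0 0;1 19 0 -26 0 0 0"

```text
time: 1.05
eef_pos: [0.2394, 0.3591, 0.2227]
ee_rot: [-1.571, -0.0, -0.227]
ft_force: [0.1, -0.6, 0.6]
opening: 0.0274
```

play_rows:
  steps: "1 0 0 0 0 7.7 0;1 0 0 0 0 7.7 0;1 0 0 0 0 7.7 0;1 0 0 0 0 7.7 0;1 0 0 0 0 7.7 0;1 0 0 0 0 7.7 0;1 0 0 0 0 7.7 0;1 0 0 0 0 7.7 0;1 0 0 0 0 0 0"

```text
time: 1.95
eef_pos: [0.2391, 0.3604, 0.2227]
ee_rot: [-1.571, 0.0, -1.303]
ft_force: [0.5, -0.2, -0.1]
opening: -0.0001
```

```bash
python3 - <<'E'
from h import *
print(get_state()["ee_rot"],get_state()["eef_pos"],delta((.498,.266,.10)),get_state()["opening"])
E
```

```text
[-1.57072737e+00  6.95863076e-05 -1.30310328e+00] [0.23914795 0.36043187 0.22271788] [159.5 122.7 224.6] -6.0724503144035614e-05
```

play_rows:
  steps: "1 20 0 28 0 0 0;1 20 0 28 0 0 0;1 20 0 28 0 0 0;1 20 0 28 0 0 0;1 20 0 28 0 0 0;1 20 20 28 0 0 0;1 20 30 28 0 0 0;1 19 30 28 0 0 0;1 0 20 0 0 0 0;1 0 0 0 0 0 0"

```text
time: 2.95
eef_pos: [0.496, 0.2651, 0.1197]
ee_rot: [-1.577, -0.001, -1.3]
ft_force: [-0.7, 0.3, 0.2]
opening: 0.0005
```

```bash
python3 - <<'E'
from h import *
st=get_state()
print(st["eef_pos"],st["ft_force"],delta((.498,.266,.10)))
t=camera("top");s=camera("side");w=camera("wrist")
print(proj(t,st["eef_pos"]),proj(s,st["eef_pos"]),proj(w,st["eef_pos"]),proj(w,(.501,.26,.071)))
cv2.imwrite("pics/r1.png",np.hstack([crop(t,175,165,75,65,5),crop(s,210,130,75,65,5)]))
cv2.imwrite("pics/w1.png",w["pixels"][:,:,::-1])
E
```

```text
[0.49603667 0.26509924 0.1196794 ] [-0.67839966  0.32742923  0.21441102] [-0.4 19.7  2.2]
[195.40469151 197.5828597 ] [237.4725389  154.51425896] [281.73599159 255.90297231] [288.03816195 232.94420785]
```

View pics/r1.png

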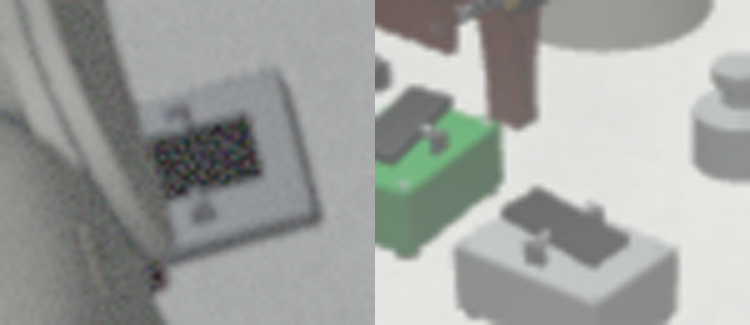

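View pics/w1.png

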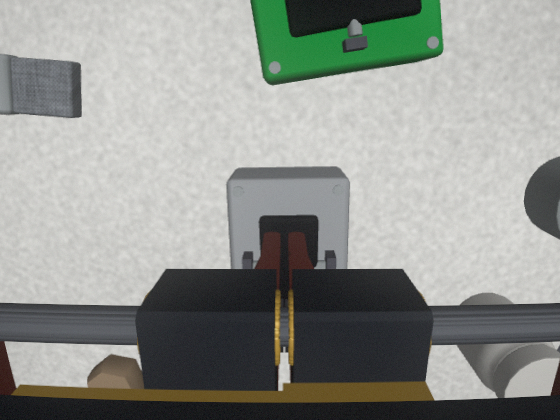

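The tips sit over the raised (-x) end of the grey paddle: wrist view paddle end at (288,215), fingertips at (285,245). Going down.

play_rows:
  steps: "1 0 20 2 0 0 0;1 0 20 0 0 0 0;1 0 5 0 0 0 0;1 0 2 0 0 0 0;1 0 2 0 0 0 0;1 0 2 0 0 0 0;1 0 2 0 0 0 0"

```text
time: 3.8
eef_pos: [0.4998, 0.2675, 0.0704]
ee_rot: [-1.569, 0.0, -1.302]
ft_force: [-0.1, 1.7, 1.7]
opening: 0.0003
```

play_rows:
  steps: "1 0 1 0 0 0 0;1 0 1 0 0 0 0;1 0 1 0 0 0 0;1 0 0 0 0 0 0"

```text
time: 4.2
eef_pos: [0.4994, 0.2672, 0.0667]
ee_rot: [-1.571, -0.0, -1.302]
ft_force: [0.3, 0.6, 1.1]
opening: 0.0006
```

play_rows:
  steps: "1 0 1 0 0 0 0;1 0 1 0 0 0 0;1 0 1 0 0 0 0;1 0 0 0 0 0 0"

```text
time: 4.6
eef_pos: [0.4992, 0.2672, 0.0635]
ee_rot: [-1.571, -0.0, -1.302]
ft_force: [0.6, 1.2, 2.2]
opening: 0.0007
```

play_rows:
  steps: "1 0 1 0 0 0 0;1 0 1 0 0 0 0;1 0 0 0 0 0 0"

```text
time: 4.9
eef_pos: [0.4993, 0.2673, 0.0617]
ee_rot: [-1.571, 0.0, -1.302]
ft_force: [-0.6, 2.1, 3.5]
opening: 0.0005
```

play_rows:
  steps: "1 0 1 0 0 0 0;1 0 0 0 0 0 0"

```text
time: 5.1
eef_pos: [0.4994, 0.2673, 0.0614]
ee_rot: [-1.57, 0.0, -1.302]
ft_force: [-2.2, 0.4, 10.3]
opening: 0.0003
```

play_rows:
  steps: "1 0 0.5 0 0 0 0;1 0 0 0 0 0 0"

```text
time: 5.3
eef_pos: [0.4994, 0.2673, 0.0612]
ee_rot: [-1.57, 0.0, -1.302]
ft_force: [-3.6, 0.9, 13.1]
opening: 0.0004
```

play_rows:
  steps: "1 0 -20 0 0 0 0;1 0 -30 0 0 0 0;1 0 -30 0 0 0 0;1 0 0 50 0 0 0;1 0 0 50 0 0 0;1 0 0 50 0 0 0;1 0 0 0 0 0 0"

```text
time: 6.0
eef_pos: [0.6489, 0.3078, 0.1397]
ee_rot: [-1.567, 0.0, -1.303]
ft_force: [0.2, 0.8, -0.5]
opening: 0.0007
```

```bash
python3 - <<'E'
from h import *
t=camera("top");s=camera("side")
cv2.imwrite("pics/r2.png",np.hstack([crop(t,175,165,75,65,5),crop(s,210,150,75,65,5)]))
print(get_state()["eef_pos"],delta((.4755,-.1975,.13)))
E
```

```text
[0.6434331  0.30636748 0.13864585] [ 441.3    9.7 -295.5]
```

View pics/r2.png

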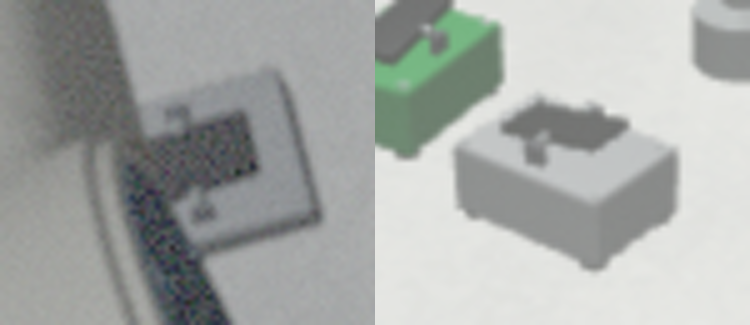

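The paddle has now tilted the other way (raised end down), and the box has not moved. Next is the square plunger.

play_rows:
  steps: "1 40 0 -27 0 0 0;1 40 0 -27 0 0 0;1 40 0 -27 0 0 0;1 40 0 -27 0 0 0;1 40 0 -27 0 0 0;1 40 0 -27 0 0 0;1 40 0 -27 0 0 0;1 40 0 -27 0 0 0;1 40 0 -27 0 0 0;1 40 0 -27 0 0 0;1 41 0 -26 0 0 0;1 0 0 0 0 0 0"

```text
time: 7.3
eef_pos: [0.4722, -0.2001, 0.1401]
ee_rot: [-1.572, 0.0, -1.307]
ft_force: [-0.3, 0.6, 0.6]
opening: 0.0002
```

```bash
python3 - <<'E'
from h import *
t=camera("top");s=camera("side");w=camera("wrist")
st=get_state()
print(st["eef_pos"],delta((.4755,-.1975,.08)))
for X in [(.4756,-.197,.072),(.4904,-.2785,.072)]: print(proj(w,X))
cv2.imwrite("pics/v1.png",np.hstack([crop(t,360,170,75,65,5),crop(s,325,235,75,65,5)]))
cv2.imwrite("pics/w2.png",crop(w,0,0,560,420,1))
g=crop(t,180,170,65,60,6);h=crop(s,215,160,65,60,6)
cv2.imwrite("pics/r3.png",np.hstack([g,h]))
E
```

```text
[ 0.47435096 -0.19581583  0.14003475] [ 2.  60.   0.7]
[287.1602051 214.4665812]
[276.65438452 327.995799  ]
```

View pics/v1.png

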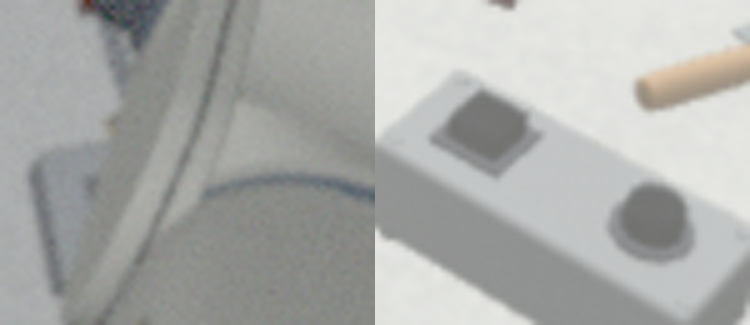

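View pics/w2.png

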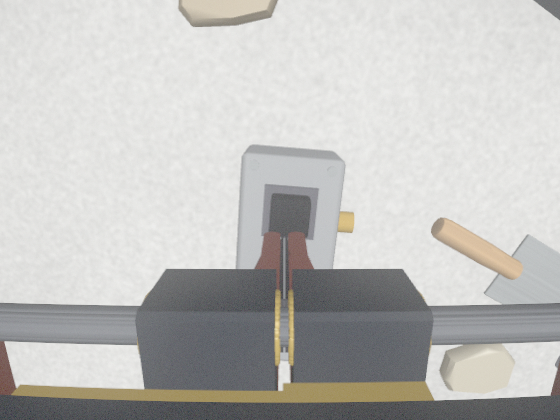

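View pics/r3.png

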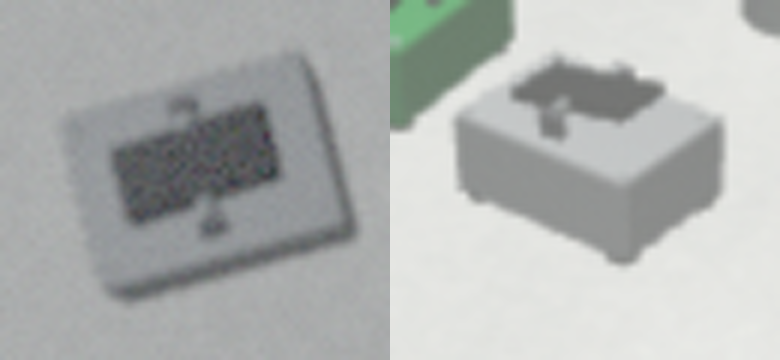

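The wrist view shows the square plunger at (290,214), within 3 px of my projection, and the round one is well clear at about (277,328) behind the hand. The rocker is fully over. Going down.

play_rows:
  steps: "1 2 20 2 0 0 0;1 0 25 0 0 0 0;1 0 15 0 0 0 0;1 0 4 0 0 0 0;1 0 2 0 0 0 0;1 0 2 0 0 0 0;1 0 0 0 0 0 0"

```text
time: 8.15
eef_pos: [0.4785, -0.1979, 0.0727]
ee_rot: [-1.57, -0.001, -1.301]
ft_force: [0.2, 0.5, 0.2]
opening: 0.0006
```

play_rows:
  steps: "1 0 1 0 0 0 0;1 0 1 0 0 0 0;1 0 1 0 0 0 0;1 0 1 0 0 0 0;1 0 0 0 0 0 0"

```text
time: 8.65
eef_pos: [0.4785, -0.1983, 0.0684]
ee_rot: [-1.57, -0.0, -1.302]
ft_force: [0.2, 2.0, 3.1]
opening: 0.0002
```

play_rows:
  steps: "1 0 1 0 0 0 0;1 0 1 0 0 0 0;1 0 1 0 0 0 0;1 0 0 0 0 0 0"

```text
time: 9.05
eef_pos: [0.4784, -0.1983, 0.0651]
ee_rot: [-1.57, -0.0, -1.302]
ft_force: [1.6, -0.8, 2.9]
opening: 0.0003
```

play_rows:
  steps: "1 0 1 0 0 0 0;1 0 1 0 0 0 0;1 0 1 0 0 0 0;1 0 0 0 0 0 0"

```text
time: 9.45
eef_pos: [0.4785, -0.1983, 0.0632]
ee_rot: [-1.57, -0.0, -1.302]
ft_force: [-1.4, 2.0, 15.3]
opening: 0.0006
```

play_rows:
  steps: "1 0 0.5 0 0 0 0;1 0 0 0 0 0 0"

```text
time: 9.65
eef_pos: [0.4785, -0.1983, 0.0631]
ee_rot: [-1.57, -0.001, -1.302]
ft_force: [-3.0, 1.8, 20.7]
opening: 0.0003
```

It is on its stop at 63 mm. Lifting off and crossing to the mushroom.

play_rows:
  steps: "1 0 -10 0 0 0 0;1 0 -35 0 0 0 0;1 0 -35 0 0 0 0;1 0 0 0 0 0 0"

```text
time: 10.05
eef_pos: [0.48, -0.199, 0.1452]
ee_rot: [-1.567, -0.004, -1.302]
ft_force: [-0.2, -0.3, 0.3]
opening: 0.0004
```

```bash
python3 - <<'E'
from h import *
s=camera("side");w=camera("wrist")
print(get_state()["eef_pos"],delta((.622,.040,.14)))
cv2.imwrite("pics/v2.png",np.hstack([crop(w,200,100,150,150,2.6)[:390],crop(s,325,235,78,78,5)]))
E
```

```text
[ 0.4778526  -0.19815496  0.14191336] [-191.3    1.9  202.2]
```

View pics/v2.png

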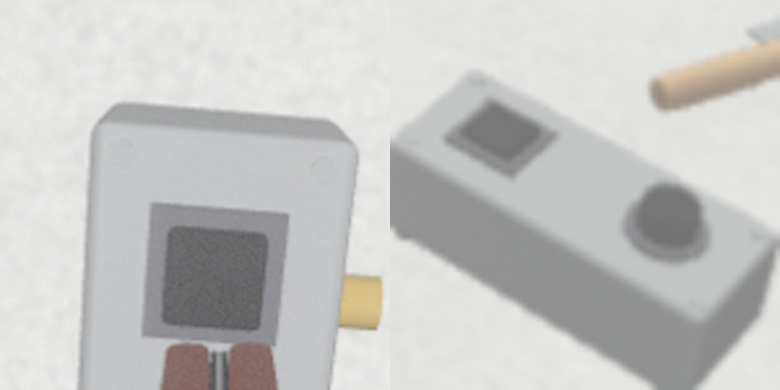

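The square plunger is in, flush with its frame in the side view, while the round one still stands out.

play_rows:
  steps: "1 -32 0 34 0 0 0;1 -32 0 34 0 0 0;1 -32 0 34 0 0 0;1 -32 0 34 0 0 0;1 -32 0 33 0 0 0;1 -31 0 33 0 0 0;1 0 0 0 0 0 0;1 0 0 0 0 0 0"

```text
time: 10.95
eef_pos: [0.6208, 0.0404, 0.1395]
ee_rot: [-1.575, 0.001, -1.3]
ft_force: [-0.2, 0.4, 0.0]
opening: 0.0008
```

```bash
python3 - <<'E'
from h import *
s=camera("side");w=camera("wrist");t=camera("top")
print(get_state()["eef_pos"],delta((.622,.040,.09)))
print(proj(w,(.622,.04,.085)),proj(w,get_state()["eef_pos"]))
cv2.imwrite("pics/w3.png",crop(w,0,0,560,420,1))
cv2.imwrite("pics/m1.png",np.hstack([crop(t,255,115,75,75,5),crop(s,285,145,75,75,5)]))
E
```

```text
[0.62073103 0.03848427 0.14057846] [-1.1 50.6  1.8]
[287.35611758 219.35028699] [284.39732523 258.81022537]
```

View pics/w3.png

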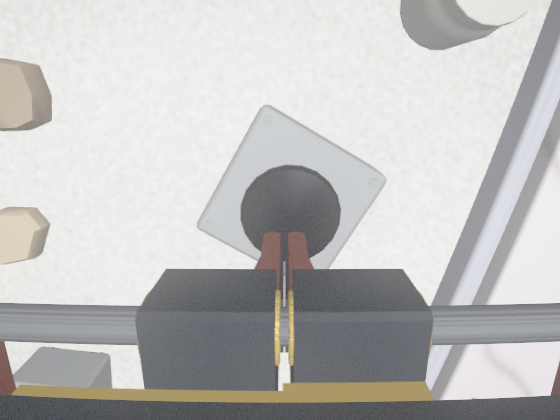

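View pics/m1.png

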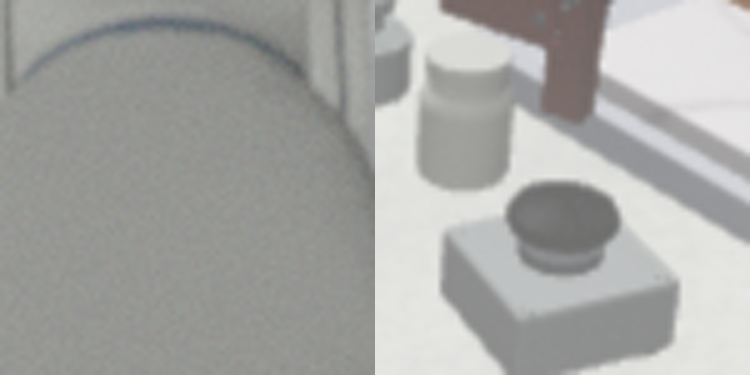

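The mushroom is at (290,213) in the wrist view, so I need to shift a couple of mm. Going down.

play_rows:
  steps: "1 -2 20 3 0 0 0;1 0 25 0 0 0 0;1 0 5 0 0 0 0;1 0 3 0 0 0 0;1 0 1 0 0 0 0;1 0 1 0 0 0 0;1 0 0 0 0 0 0"

```text
time: 11.8
eef_pos: [0.6249, 0.0423, 0.0875]
ee_rot: [-1.57, -0.0, -1.302]
ft_force: [-0.1, 0.0, 1.0]
opening: 0.0003
```

play_rows:
  steps: "1 0 1 0 0 0 0;1 0 1 0 0 0 0;1 0 1 0 0 0 0;1 0 1 0 0 0 0;1 0 1 0 0 0 0;1 0 1 0 0 0 0;1 0 0 0 0 0 0"

```text
time: 12.5
eef_pos: [0.6248, 0.0424, 0.0808]
ee_rot: [-1.57, -0.0, -1.302]
ft_force: [-0.7, 0.3, 4.5]
opening: 0.0008
```

play_rows:
  steps: "1 0 1 0 0 0 0;1 0 1 0 0 0 0;1 0 1 0 0 0 0;1 0 1 0 0 0 0;1 0 0 0 0 0 0"

```text
time: 13.0
eef_pos: [0.6247, 0.0424, 0.0767]
ee_rot: [-1.57, -0.0, -1.302]
ft_force: [1.2, 0.7, 5.2]
opening: 0.0007
```

play_rows:
  steps: "1 0 1 0 0 0 0;1 0 1 0 0 0 0;1 0 1 0 0 0 0;1 0 0 0 0 0 0"

```text
time: 13.4
eef_pos: [0.6249, 0.0424, 0.0748]
ee_rot: [-1.57, -0.0, -1.302]
ft_force: [-2.5, 0.3, 15.2]
opening: 0.0004
```

play_rows:
  steps: "1 0 0.5 0 0 0 0;1 0 0 0 0 0 0;1 0 0 0 0 0 0;1 0 0 0 0 0 0;1 0 0 0 0 0 0"

```text
time: 13.9
eef_pos: [0.625, 0.0424, 0.0748]
ee_rot: [-1.57, -0.0, -1.302]
ft_force: [-3.9, -0.4, 16.1]
opening: 0.0006
```

```bash
python3 - <<'E'
from h import *
s=camera("side");t=camera("top")
st=get_state();print(st["time"],st["eef_pos"],st["ft_force"])
cv2.imwrite("pics/f1.png",np.vstack([np.hstack([crop(t,180,165,75,55,5),crop(s,285,145,75,55,5)]),np.hstack([crop(s,215,160,75,55,5),crop(s,325,240,75,55,5)])]))
cv2.imwrite("pics/f2.png",s["pixels"][:,:,::-1])
E
```

```text
14.0 [0.62493644 0.04244394 0.07479144] [-4.30891499  0.58349735 17.00131035]
```

View pics/f1.png

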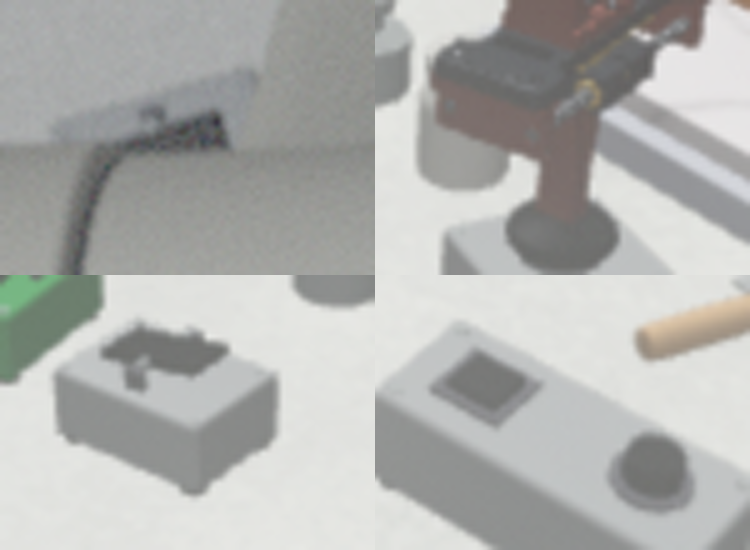

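View pics/f2.png

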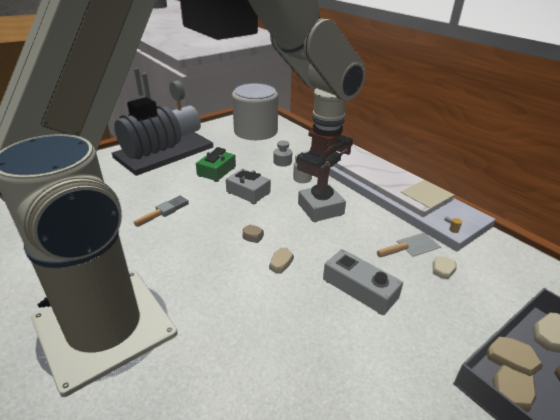

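The final pictures show the mushroom cap held down under the fingertips at (322,192), with the rocker over, the square plunger in and the round one out. The tips stand at 74.8 mm with about 17 N, so the button is on its stop. Handing in.

```bash
python3 -c "
from cell import *
print(close_job())"
```

```text
the job is handed in; nothing more can be done
None
```

I did the job in the order asked and handed it in at about 14 s, with the shut fingertips still holding the mushroom button down.

- **Rocker:** I pressed the raised end of the grey rocker until it stopped, with the tips at 61 mm and about 13 N. The later pictures show it fully over and its box where it was.
- **Square plunger:** I pushed it in to its stop at 63 mm with about 20 N, and the pictures show it staying in. The round plunger was not touched and still stands out.
- **Mushroom button:** it is held on its stop, with the tips at 74.8 mm and about 17 N.

The final side view shows the boxes, stones and tools where they were, and the green look-alike was left alone. No check failed; the only disagreements were of 2 to 3 mm between camera views in where the square plunger and mushroom stood, and I corrected for those before pressing.

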